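# Pack two disk drives as one pile under the lip of a carrier box

### The arm

A 7-joint arm with a two-finger parallel gripper is mounted at the origin on a cart in front of the work surface, level with it; the furniture and walls round the work are solid. World frame = base frame: x ahead of the robot, y to its left, z up, the work surface at z = 0. Lengths are in m, angles in rad, forces in N, time in s.
With the tool pointing down it reaches from about 0.425 to 1.025 m from the base axis. Payload 9.4 kg.
Tool frame: the origin (TCP) lies at the very end of the fingers, on their centre line; the grasp point (between the pads) lies 19 mm behind it; z points along the fingers, y is the line along which they close (so a half turn about z gives the same grasp; the last joint's range is limited). The gripper opens to 93 mm and grips with 3 to 60 N. Pads are 15 mm wide; open, the fingers measure 128 mm over their backs; the gripper's body (75 mm by 188 mm) begins 65 mm behind the grasp point.
Start: joints at [-1.355, 0.599, -0.003, 1.599, 0.002, 0.943, -0.08], TCP at [0.209, 0.694, 0.219] pointing down, gripper open.
Joint ranges: [-2.57, 2.57], [-0.35, 1.97], [-1.29, 1.29], [0.11, 2.56], [-1.05, 4.19], [0.11, 1.86], [-2.63, 2.63]. Speed limits (rad/s): [2.22, 2.22, 3.01, 3.01, 3.14, 3.14, 3.14].

### API

Orientations are given as a rotation vector (axis times angle).
In Python, from workcell import r gives the robot as it stands.
- The arm moves only by the tool drive_tool, never from a script. Its argument "targets" is a list of rows, each a list of 7 numbers: the opening, from -1 (shut) to 1 (fully open), then the shift along the tool's x, y, z in parts of the range, where 1.0 means 400 mm, then the turn, a rotation vector about the tool's x, y, z in parts of the range, where 1.0 means 180 degrees. In form: [[hand, dx, dy, dz, ax, ay, az], ...]. A call has 1 to 8 rows; each row is the pose to reach, as a shift and turn from the pose commanded when the call began, along the tool's axes at that moment; what a row does not reach only later rows make up. A row lasts 1/10 s, in which the tool goes at most 50 mm and 8.59 degrees, less where a joint would pass 70% of its speed; a pose out of reach is approached as far as the arm can. A call with a gripper value outside its range is refused whole. The fingers move at their own pace and stop on an object; "grip_force" is the grip in N (left out, the last holds). Time passes only in rows, so rows that repeat a pose let the fingers close. It gives the time, the measured TCP pose, the force, the opening and the grip force at its end, in the units of the state.
- r.get_obs(): the state, without advancing time (a new reading comes with each control period).
- r.grab_frame(name): name is "scene" or "top"; returns a dict with "pixels" (480x640x3 uint8, red, green, blue), "range_z" (480x640 float32, m along the optical axis (not along the pixel's ray), 0 where there is no reading), "vertical_fov" (degrees; the focal length in pixels is half the picture's height over the tangent of half this angle, whatever the lens; pixels are square), "cx", "cy" (the principal point, pixels), "world_to_cam" (4x4, takes a point from world to camera coordinates). Camera axes: x right, y up, looking along -z (the intrinsics and any distortion apply to the point x, -y, -z); pixel columns grow to the right and rows downward; lengths in m; the calibration is good to about 2 mm. A picture is of the moment at which its call begins.
- r.finish_job(): hands the job in; it is judged then, once.
Trained networks look in a picture, given as the dict that the camera call returned (one of the last four; its "shot" number tells which), for a name from the list of things; names that differ only in an ending like _2 or _b are one class to them, and where a whole thing is asked for, a point or a joint stands for the part that bears it (a point fixed in the world has none). Each returns a list of dicts, best first, with "confidence" (0 to 1); they miss things now and then, are a little off and sometimes report something else, mostly with a low value. They report only what shows in the picture. A call takes as long as a camera call.
- r.find_in(target, picture): "position" ([row, column] as shares, 0 to 1, of the picture: columns of its width, rows of its height, amid what is visible of it).
- r.trace(target, picture): "region" (480x640 bool, what is visible of it) and "position" ([row, column] as shares, 0 to 1, of the picture: columns of its width, rows of its height, amid what is visible of it).
The state is a dict: "clock": time; "qpos": joint angles; "joint_vel": joint speeds; "joint_torque": joint torques, N m; "eef_pos": TCP position; "tool_rot": TCP orientation; "ft_force": force on the tool from outside, world axes, zero at the start; "ft_torque": the same for the moment, N m; "gripper_width": opening from 0.0 (shut) to 1.0 (fully open); "finger_force": force on a finger pad.
Only numpy, scipy, OpenCV 4.12 (cv2) and the standard library are available. Lean on these libraries where they do the work, as an engineer would, in place of code of your own. Each camera call takes 0.05 s, during which the arm holds its last target. There are 200 camera calls.

### The job

Lift the upper disk drive straight off the lower one without dragging the lower one along, turn it and set it down squarely on the lower one, and let go. Then take both drives together as one pile, carry them to the carrier box, tilt the pile in so that its leading end goes under the lip along the back wall, and lower it until both drives lie flat on the box floor, one on the other. Never let a drive fall, and do not shove the other things on the table about.

Things in the scene. Friction and masses are not known exactly. Their poses are not given: they have to be found in the camera images.
- upper_drive: bare disk drive, a flat silvery white metal block 100 (its x) x 70 (its y) x 9.5 (z) mm, about 0.09 to 0.16 kg; origin at the centre of its underside, x along its length, z up. The two ends count as alike (a half turn does not matter). At the start it lies crosswise on top of the lower drive (turned 60 to 120 degrees to it, up to 15 mm off its centre), its underside 9.5 mm above the table.
- lower_drive: bare disk drive, a flat silvery white metal block 100 (its x) x 70 (its y) x 9.5 (z) mm, about 0.09 to 0.16 kg; origin at the centre of its underside, x along its length, z up. The two ends count as alike (a half turn does not matter). It lies flat on the table under the upper drive, loose.
- carrier: carrier box: shallow open box of dark sheet steel, fixed, 117 (x) x 85 (y) x 38 (z) mm outside; origin at the centre of its underside, z up, +x to its tall back wall with the lip, which faces away from the robot give or take 20 degrees. Walls 4 mm, floor 6 mm thick. Inside 107 mm long (x -53.5 to 53.5 mm), 75 mm wide (y -37.5 to 37.5 mm)
- carrier_floor (a point): centre of the carrier's inner floor, 6 mm above its origin; same axes as the carrier
- carrier_lip (a point): middle of the lip's front lower edge (carrier x 43.5, y 0, z 34 mm). The lip juts 10 mm forward from the 38 mm high back wall over the inside, along its whole width, 28 mm above the inner floor, 4 mm thick. So only 97 mm is open from above: the 100 mm long drives must go in tilted, back end first
- carrier_gap (a point): middle between the two finger gaps in the side walls (carrier x -20.5, y 0, z 6 mm): the gaps run from x -44 to 3 mm, open down to the floor plate, which reaches to y +-42.5 mm. Behind them the side walls are 22 mm high (from the table); in front are short corner stubs and the front wall, 18 mm high
- tape_cassette: bystander: black label tape cassette, 46 x 64 x 18 mm, origin at the centre of its underside
- side_cutter: bystander: side cutter with red handles, 116 x 47 x 12 mm, origin at the centre of its underside
- usb_stick: bystander: red USB stick lying near the front edge of the table, 56 x 17 x 8 mm, origin at the centre of its underside

How it is judged:
On the way, in this order (a step that is already met when the one before it is completed fails the run):
1. the upper drive is lifted at least 15 mm clear of the lower one, which has stayed within 8 mm of its place (height (world z) of upper_drive above 0.025 m and height (world z) of lower_drive below 0.004 m and distance of lower_drive from where it was at the start of the episode below 0.008 m), for 0.1 s.
2. the upper drive lies squarely on the lower one (within 7 mm and 0.1 rad) on the table, and both are let go (x of upper_drive in the frame of lower_drive between -0.007 and 0.007 m and y of upper_drive in the frame of lower_drive between -0.007 and 0.007 m and angle between the x axis of upper_drive and the x axis of lower_drive, either way round below 0.1 rad and z of upper_drive in the frame of lower_drive between 0.007 and 0.013 m and height (world z) of lower_drive below 0.004 m and contact force between the fingers and upper_drive below 0.1 N and contact force between the fingers and lower_drive below 0.1 N), for 0.2 s.
3. both drives are lifted together as one pile, at least 20 mm off the table (height (world z) of lower_drive above 0.02 m and z of upper_drive in the frame of lower_drive between 0.007 and 0.014 m and distance between upper_drive and lower_drive below 0.018 m), for 0.2 s.
At the end, for the whole second after the job is handed in: Both drives lie flat (within 0.05 rad) inside the carrier box, the lower one on the box floor and the upper one on it (each height within 3 mm), within 6 mm lengthwise and 4.5 mm sideways of the box centre and within 0.08 rad of its length, at rest (under 0.02 m/s) (x of lower_drive in the frame of carrier between -0.006 and 0.006 m and y of lower_drive in the frame of carrier between -0.0045 and 0.0045 m and z of lower_drive in the frame of carrier between 0.003 and 0.009 m and angle between each of lower_drive, upper_drive's own z axis and vertical below 0.05 rad and angle between the x axis of each of lower_drive, upper_drive and the x axis of carrier, either way round below 0.08 rad and linear speed of each of lower_drive, upper_drive below 0.02 m/s and x of upper_drive in the frame of carrier between -0.006 and 0.006 m and y of upper_drive in the frame of carrier between -0.0045 and 0.0045 m and z of upper_drive in the frame of carrier between 0.0125 and 0.0185 m); the robot touches nothing.
It fails at once if a bystander (cassette, side cutter, USB stick) is moved more than 20 mm (distance of any of tape_cassette, side_cutter, usb_stick from where it was at the start of the episode above 0.02 m).
It fails at once if a drive falls freely (touching nothing, faster than 0.5 m/s) ((linear speed of upper_drive above 0.5 m/s and contact force between upper_drive and anything else below 0.02 N) or (linear speed of lower_drive above 0.5 m/s and contact force between lower_drive and anything else below 0.02 N)).
It also fails if it takes over 69 s, if anything falls off the work surface, if the arm or the gripper's body presses on something with over 40 N, if the wrist force passes 120 N, or if a joint passes its speed limit or range.

## Working session

There is one attempt and no reset: what is moved stays moved. The work goes in short steps, Python scripts to look and compute and a tool call to move; the robot and the scene stay as the last step left them, time stands still between calls to the robot, and variables do not carry over. Pictures are saved under pics/ and viewed, at most 10 in all, crops included, and the job is handed in when it is done.

Besides the shell and the picture viewer there is one more tool, called after "Emit:" as a command line: name --pt "numbers of a row" for each row, then --argument value for the rest. drive_tool: Moves the arm, as the interface text tells. Its arguments: {"type":"object","properties":{"targets":{"type":"array","items":{"type":"array","items":{"type":"number"}}},"grip_force":{"type":"number"}},"required":["targets"]}

```bash
mkdir -p pics; ls; cat > h.py <<'E'
import numpy as np, cv2
from workcell import r
def pts(f,mask=None):
    z=f["range_z"]; h,w=z.shape; fl=h/2/np.tan(np.radians(f["vertical_fov"])/2)
    v,u=np.mgrid[:h,:w]; m=z>0
    if mask is not None: m=m&mask
    Z=z[m]; X=(u[m]-f["cx"])*Z/fl; Y=-(v[m]-f["cy"])*Z/fl
    P=np.c_[X,Y,-Z,np.ones(len(Z))]@np.linalg.inv(f["world_to_cam"]).T
    return P[:,:3]
def save(f,n): cv2.imwrite(f"pics/{n}.png",f["pixels"][:,:,::-1])
E
python3 - <<'E'
from h import *
o=r.get_obs(); print({k:np.round(v,3) for k,v in o.items()})
for c in("scene","top"):
    f=r.grab_frame(c); save(f,c+"0"); print(c,f.keys(),f["vertical_fov"],f["cx"],f["cy"],np.linalg.inv(f["world_to_cam"]).round(3).tolist())
    for k in("upper_drive","lower_drive","carrier","tape_cassette","side_cutter","usb_stick"):
        for t in r.trace(k,f)[:2]:
            P=pts(f,t["region"]); 
            if len(P)<10: continue
            q=cv2.minAreaRect(P[:,:2].astype(np.float32)*1000)
            print(k,round(t["confidence"],2),np.round(np.array(t["position"])*[480,640]),len(P),np.median(P,0).round(4),np.percentile(P[:,2],[5,95]).round(4),np.round(q[0],1),np.round(q[1],1),round(q[2],1))
E
```

```text
pics
{'clock': np.float64(0.0), 'qpos': array([-1.355,  0.6  , -0.003,  1.6  ,  0.002,  0.943, -0.08 ]), 'joint_vel': array([-0.001,  0.002,  0.001,  0.   ,  0.001, -0.   ,  0.001]), 'joint_torque': array([-1.0000e-03, -7.6506e+01,  1.4970e+00, -2.5236e+01, -5.2000e-02,
        1.7000e-02,  0.0000e+00]), 'eef_pos': array([0.209, 0.694, 0.218]), 'tool_rot': array([-4.580e-01, -3.108e+00,  2.000e-03]), 'ft_force': array([ 0.371,  1.228, -0.327]), 'ft_torque': array([ 0.014,  0.034, -0.061]), 'finger_force': np.float64(0.0), 'gripper_width': np.float64(1.003)}
scene dict_keys(['pixels', 'range_z', 'vertical_fov', 'cx', 'cy', 'world_to_cam', 'shot']) 50.19463973953926 322.684449208976 246.83583173599496 [[0.791, 0.355, -0.498, 0.152], [-0.611, 0.45, -0.651, -0.465], [-0.007, 0.82, 0.573, 0.579], [0.0, 0.0, 0.0, 1.0]]
upper_drive 0.96 [355. 359.] 2759 [ 0.5076 -0.0814  0.0187] [0.0122 0.0204] [517.4 -69. ] [ 91.5 111.4] 22.4
lower_drive 0.63 [347. 381.] 810 [ 0.556  -0.0984  0.0087] [0.0003 0.0111] [528.8 -81.9] [110.9  80.2] 6.2
carrier 0.83 [246. 266.] 2022 [0.5653 0.2566 0.0063] [0.003
[... 529 characters left out ...]
30.] 1526 [ 0.5106 -0.0776  0.021 ] [0.0177 0.0239] [512.  -81.9] [ 71.9 108.1] 23.0
lower_drive 0.87 [258. 427.] 383 [ 0.5617 -0.0799  0.0114] [0.0081 0.0144] [526.5 -86. ] [100.1  70.6] 4.7
carrier 0.57 [265. 275.] 2047 [0.5601 0.2575 0.0081] [0.0046 0.0397] [560.7 257. ] [ 83.1 122.6] 81.6
carrier 0.4 [198. 356.] 619 [0.7054 0.0766 0.0185] [0.0098 0.0216] [709.3  75.5] [66.5 53.1] 60.7
tape_cassette 0.65 [197. 357.] 591 [0.7059 0.0762 0.0186] [0.0144 0.0216] [709.4  75.7] [65.9 53. ] 59.8
side_cutter 0.9 [276. 187.] 492 [0.5231 0.4482 0.0112] [0.0063 0.015 ] [519.2 447. ] [113.6  44.7] 75.4
usb_stick 0.5 [296. 358.] 119 [0.4859 0.074  0.0095] [0.0058 0.0123] [484.4  72.4] [50.8 12.1] 57.8
```

```bash
python3 - <<'E'
import cv2
a=cv2.imread('pics/scene0.png');b=cv2.imread('pics/top0.png')
c=cv2.resize(b[200:340,200:520],None,fx=2.5,fy=2.5,interpolation=cv2.INTER_CUBIC); cv2.imwrite('pics/c1.png',c)
E
```

```text
(no output)
```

View pics/scene0.png

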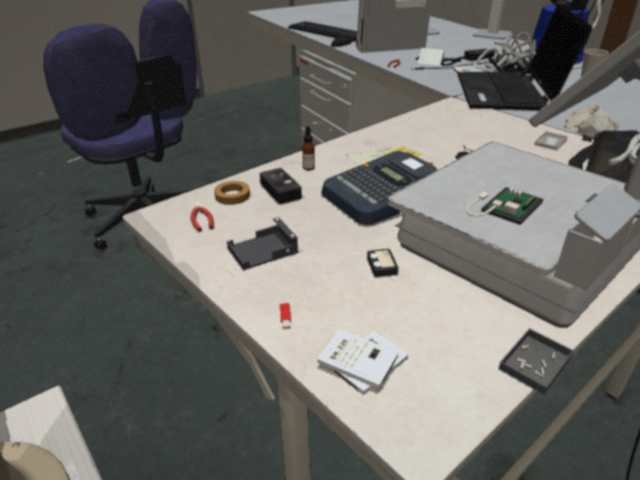

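View pics/c1.png

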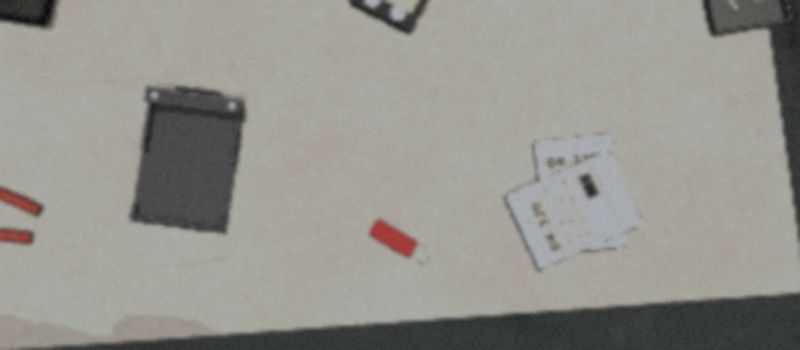

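The scene picture shows the stacked drives at about (360,357), carrier at (263,246), USB stick at (285,315), cutter at (202,217), cassette at (382,262). The top crop confirms it: the back wall with the lip is away from the robot. The second "carrier" hit (0.40) is really the cassette.

Next I fit boxes of known size to the masks in both views.

```bash
cat >> h.py <<'E'
from scipy.optimize import minimize
from scipy.spatial.transform import Rotation as Ro
def proj(f,P):
    fl=240/np.tan(np.radians(f["vertical_fov"])/2); C=np.c_[P,np.ones(len(P))]@f["world_to_cam"].T
    return np.c_[f["cx"]+fl*C[:,0]/-C[:,2], f["cy"]-fl*C[:,1]/-C[:,2]]
def box(p,L,W,z0,z1):
    c,s=np.cos(p[2]),np.sin(p[2]); q=np.array([[a*L/2,b*W/2] for a,b in((1,1),(-1,1),(-1,-1),(1,-1))])@np.array([[c,s],[-s,c]])+p[:2]
    return np.r_[np.c_[q,np.full(4,z0)],np.c_[q,np.full(4,z1)]]
def soft(f,B):
    img=np.zeros((480,640),np.float32)
    for b in B:
        h=cv2.convexHull(proj(f,b).astype(np.float32)); m=np.zeros((480,640),np.uint8)
        cv2.fillPoly(m,[np.round(h*64).astype(np.int32)],255,cv2.LINE_AA,6); img=np.maximum(img,m/255.)
    return img
def fit(views,p0,mk):
    "views: (frame,mask); mk(p)->boxes. returns p,[m,m,rad] and per-view residual"
    ms=[(f,cv2.GaussianBlur(m.astype(np.float32),(0,0),1)) for f,m in views]
    cost=lambda p:sum(((cv2.GaussianBlur(soft(f,mk(p)),(0,0),1)-m)**2).sum()/m.sum() for f,m in ms)
    p=np.array(p0,float)
    for k in(1,.4): 
        S=np.vstack([p,p+[.008*k,0,0],p+[0,.008*k,0],p+[0,0,.15*k]])
        p=minimize(cost,p,method="Nelder-Mead",options=dict(initial_simplex=S,xatol=1e-5,fatol=1e-6,maxiter=300)).x
    return p,round(cost(p),4)
def grab(): return {c:r.grab_frame(c) for c in("scene","top")}
def mask(k,f):
    t=r.trace(k,f); return t[0]["region"] if t else None
def cmd(pos,R):
    "shift mm, turn deg from measured pose"
    o=r.get_obs(); R0=Ro.from_rotvec(o["tool_rot"])
    return (R0.inv().apply(np.array(pos)-o["eef_pos"])*1000).round(1), np.degrees((R0.inv()*R).as_rotvec()).round(2)
def down(yaw):
    "tool down, closing line (y) at world angle yaw+90 -> tool x at yaw (mod pi, nearest to present)"
    R0=Ro.from_rotvec(r.get_obs()["tool_rot"]); c=[]
    for k in(0,np.pi):
        a=yaw+k; x=[np.cos(a),np.sin(a),0]; z=[0,0,-1]; c.append(Ro.from_matrix(np.c_[x,np.cross(z,x),z]))
    return min(c,key=lambda R:(R0.inv()*R).magnitude())
E
python3 - <<'E'
from h import *
F=grab()
for c,f in F.items():
    P=pts(f); m=(P[:,0]>.5)&(P[:,0]<.7)&(P[:,1]>-.03)&(P[:,1]<.04); A=np.c_[P[m,:2],np.ones(m.sum())]
    k=np.linalg.lstsq(A,P[m,2],rcond=None)[0]; print(c,"table z at drives/box",k@[.51,-.08,1],k@[.56,.257,1])
M={(c,k):mask(k,f) for c,f in F.items() for k in("upper_drive","lower_drive","carrier")}
mu=lambda p:[box(p,.1,.07,.0095,.019)]
ml=lambda p:[box(p,.1,.07,0,.0095)]
def carr(p):
    c,s=np.cos(p[2]),np.sin(p[2]); off=lambda d:np.array([p[0]+c*d,p[1]+s*d,p[2]])
    return [box(p,.117,.085,0,.018),box(off(.0305),.056,.085,0,.022),box(off(.0515),.014,.085,0,.038)]
for cs in(("scene","top"),("scene",),("top",)):
    u=fit([(F[c],M[c,"upper_drive"]) for c in cs],[.512,-.08,-1.2],mu)
    l=fit([(F[c],M[c,"upper_drive"]|M[c,"lower_drive"]) for c in cs],[.526,-.085,0.05],lambda p:ml(p)+mu(u[0]))
    b=fit([(F[c],M[c,"carrier"]) for c in cs],[.56,.257,-.14],carr)
    print(cs,*[(np.round(x[0]*[1000,1000,57.3],1),x[1]) for x in(u,l,b)])
for yaw in (0,): print(Ro.from_rotvec(r.get_obs()["tool_rot"]).as_matrix().round(2).tolist())
E
```

```text
scene table z at drives/box 0.003620453931686704 -0.007355555617947301
top table z at drives/box 0.004856546171642631 -0.0037666112108631477
('scene', 'top') (array([511.1, -77.5, -66.6]), np.float64(0.0284)) (array([525.4, -85. ,   5.4]), np.float64(0.042)) (array([557.2, 258.6,  -9. ]), np.float64(0.1172))
('scene',) (array([511.7, -76.2, -67. ]), np.float64(0.0104)) (array([525.5, -84.4,   5.8]), np.float64(0.0093)) (array([556.1, 259.7,  -9.2]), np.float64(0.0876))
('top',) (array([511.8, -78.5, -67.2]), np.float64(0.0084)) (array([525.5, -86.4,   2.4]), np.float64(0.0197)) (array([557.9, 258.1,  -8.1]), np.float64(0.0196))
[[-0.96, 0.29, 0.0], [0.29, 0.96, -0.0], [-0.0, 0.0, -1.0]]
```

```bash
python3 - <<'E'
from h import *
R=down(np.radians(-67)); print(cmd([.5115,-.0775,.15],R), R.as_matrix().round(2).tolist())
E
```

```text
(array([-512.1, -651.6,   68.6]), array([ 0.  ,  0.  , 50.22])) [[-0.39, 0.92, 0.0], [0.92, 0.39, 0.0], [0.0, 0.0, -1.0]]
```

The rows are not in the units I measure in: shifts go in shares of 400 mm and turns go in shares of 180 degrees. I convert before sending: -326 mm is -0.815, -256 mm is -0.64, 25 degrees is 0.1389.

Emit:
drive_tool --pt "1 -0.64 -0.815 0.085 0 0 0.1389" --pt "1 -0.64 -0.815 0.085 0 0 0.1389" --pt "1 -0.64 -0.815 0.085 0 0 0.1389" --pt "1 -0.64 -0.815 0.085 0 0 0.1389" --pt "1 -0.64 -0.815 0.085 0 0 0.1389" --pt "1 -0.64 -0.815 0.085 0 0 0.1389" --pt "1 -0.64 -0.815 0.085 0 0 0.1389" --pt "1 -0.64 -0.815 0.085 0 0 0.1389"

```text
clock: 1.9
eef_pos: [0.355, 0.3212, 0.1861]
tool_rot: [1.119, 2.935, 0.001]
ft_force: [2.1, -0.2, 0.1]
gripper_width: 1.002
finger_force: 0.0
```

```bash
python3 - <<'E'
from h import *
R=down(np.radians(-67)); print(cmd([.5115,-.0775,.12],R), r.get_obs()["qpos"].round(2))
E
```

```text
(array([-382.3, -193.3,   66. ]), array([ 6.000e-02, -1.000e-02,  2.524e+01])) [-0.94  0.36  0.11  2.19 -0.07  0.6   0.06]
```

In the tool's units: -382 mm is -0.955, -193 mm is -0.4825, 25.2 degrees is 0.14.

Emit:
drive_tool --pt "1 -0.955 -0.4825 0.165 0 0 0.14" --pt "1 -0.955 -0.4825 0.165 0 0 0.14" --pt "1 -0.955 -0.4825 0.165 0 0 0.14" --pt "1 -0.955 -0.4825 0.165 0 0 0.14" --pt "1 -0.955 -0.4825 0.165 0 0 0.14" --pt "1 -0.955 -0.4825 0.165 0 0 0.14" --pt "1 -0.955 -0.4825 0.165 0 0 0.14" --pt "1 -0.955 -0.4825 0.165 0 0 0.14"

```text
clock: 2.7
eef_pos: [0.4997, -0.0471, 0.1249]
tool_rot: [1.733, 2.62, 0.001]
ft_force: [1.5, 1.3, 0.8]
gripper_width: 1.005
finger_force: 0.0
```

Emit:
drive_tool --pt "1 0 0 0 0 0 0" --pt "1 0 0 0 0 0 0" --pt "1 0 0 0 0 0 0"

```text
clock: 3.0
eef_pos: [0.4986, -0.0441, 0.1251]
tool_rot: [-1.732, -2.621, -0.001]
ft_force: [0.1, -0.0, -0.4]
gripper_width: 0.996
finger_force: 0.0
```

```bash
python3 - <<'E'
from h import *
R=down(np.radians(-67)); print(cmd([.5115,-.0775,.012],R), r.get_obs()["qpos"].round(2))
f=r.grab_frame("scene"); cv2.imwrite("pics/g1.png",cv2.resize(f["pixels"][200:440,240:560,::-1],None,fx=2,fy=2))
E
```

```text
(array([-35.8,  -1.2, 113. ]), array([ 0.  , -0.03,  0.08])) [-0.14  0.48  0.16  2.2  -0.16  0.47  0.55]
```

In the tool's units: 95 mm is 0.2375, 80 mm is 0.2.

Emit:
drive_tool --pt "1 -0.09 -0.0025 0.075 0 0 0" --pt "1 -0.09 -0.0025 0.15 0 0 0" --pt "1 -0.09 -0.0025 0.2 0 0 0" --pt "1 -0.09 -0.0025 0.2375 0 0 0" --pt "1 -0.09 -0.0025 0.2375 0 0 0" --pt "1 -0.09 -0.0025 0.2375 0 0 0"

```text
clock: 3.65
eef_pos: [0.512, -0.0774, 0.0303]
tool_rot: [-1.73, -2.622, -0.0]
ft_force: [-0.2, 0.8, 0.1]
gripper_width: 1.002
finger_force: 0.0
```

```bash
python3 - <<'E'
from h import *
R=down(np.radians(-67)); print(cmd([.5115,-.0775,.012],R), r.get_obs()["eef_pos"])
for c in("scene",):
    f=r.grab_frame(c); cv2.imwrite("pics/g1.png",cv2.resize(f["pixels"][250:430,260:500,::-1],None,fx=3,fy=3))
E
```

```text
(array([ 0.1, -0.6, 18.3]), array([-0.01, -0.02,  0.15])) [ 0.51204991 -0.07735676  0.03030405]
```

View pics/g1.png

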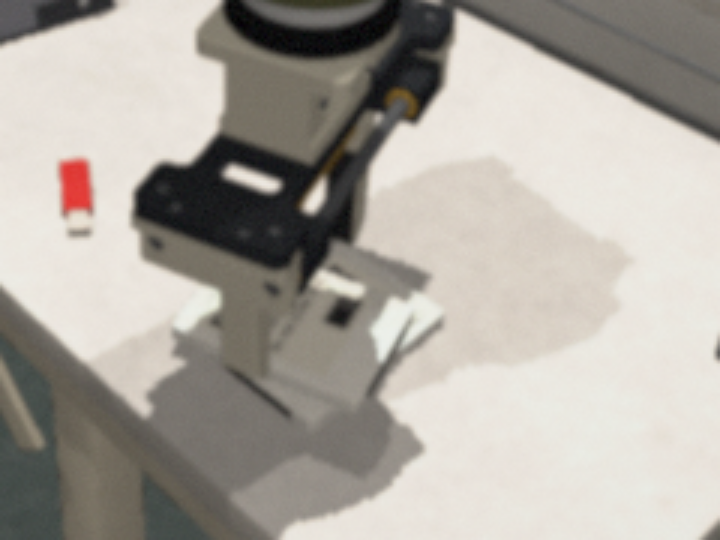

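The gripper straddles the upper drive, with the near finger at crop (245,340) just outside its edge. Going down and closing.

In the tool's units: 18 mm is 0.045, 10 mm is 0.025.

Emit:
drive_tool --pt "1 0 -0.0013 0.025 0 0 0" --pt "1 0 -0.0013 0.045 0 0 0" --pt "1 0 -0.0013 0.045 0 0 0" --pt "0.6 0 -0.0013 0.045 0 0 0" --pt "0.55 0 -0.0013 0.045 0 0 0" --pt "0.5 0 -0.0013 0.045 0 0 0" --pt "0.4 0 -0.0013 0.045 0 0 0" --pt "0.2 0 -0.0013 0.045 0 0 0" --grip_force 20

```text
clock: 4.5
eef_pos: [0.5118, -0.0789, 0.0121]
tool_rot: [1.733, 2.62, 0.0]
ft_force: [-0.5, 0.4, 1.9]
gripper_width: 0.75
finger_force: 20.0
```

Emit:
drive_tool --pt "-1 0 0 0 0 0 0" --pt "-1 0 0 0 0 0 0" --pt "-1 0 0 0 0 0 0" --pt "-1 0 0 0 0 0 0" --grip_force 25

```text
clock: 4.9
eef_pos: [0.5118, -0.0789, 0.0121]
tool_rot: [1.733, 2.62, 0.0]
ft_force: [-0.0, -0.1, 4.0]
gripper_width: 0.749
finger_force: 25.0
```

In the tool's units: -60 mm is -0.15, -44 mm is -0.11.

Emit:
drive_tool --pt "-1 0 0 -0.01 0 0 0" --pt "-1 0 0 -0.02 0 0 0" --pt "-1 0 0 -0.04 0 0 0" --pt "-1 0 0 -0.07 0 0 0" --pt "-1 0 0 -0.11 0 0 0" --pt "-1 0 0 -0.15 0 0 0" --pt "-1 0 0 -0.15 0 0 0" --pt "-1 0 0 -0.15 0 0 0"

```text
clock: 5.7
eef_pos: [0.5118, -0.0788, 0.0725]
tool_rot: [1.733, 2.619, 0.001]
ft_force: [0.4, 0.5, -1.6]
gripper_width: 0.744
finger_force: 25.0
```

In the tool's units: -150 mm is -0.375, -140 mm is -0.35.

Emit:
drive_tool --pt "-1 -0.1 0 -0.1 0 0 0" --pt "-1 -0.2 0 -0.2 0 0 0" --pt "-1 -0.3 0 -0.3 0 0 0" --pt "-1 -0.375 0 -0.35 0 0 0" --pt "-1 -0.375 0 -0.35 0 0 0" --pt "-1 -0.375 0 -0.35 0 0 0"

```text
clock: 6.3
eef_pos: [0.5703, -0.2181, 0.2119]
tool_rot: [1.736, 2.618, 0.0]
ft_force: [-0.5, 0.1, -2.6]
gripper_width: 0.751
finger_force: 25.0
```

```bash
python3 - <<'E'
from h import *
o=r.get_obs(); print(o["eef_pos"],o["gripper_width"],o["finger_force"])
F=grab(); 
V=[]
for c,f in F.items():
    save(f,c+"2")
    for t in r.trace("lower_drive",f)[:2]: print(c,t["confidence"],np.array(t["position"])*[480,640],t["region"].sum(),np.median(pts(f,t["region"]),0))
    m=mask("lower_drive",f); 
    p=fit([(f,m)],[.526,-.085,.08],lambda p:[box(p,.1,.07,0,.0095)]); print(np.round(p[0]*[1e3,1e3,57.3],1),p[1])
a=cv2.resize(cv2.imread("pics/scene2.png")[230:430,240:440],None,fx=2,fy=2); b=cv2.resize(cv2.imread("pics/top2.png")[180:380,330:530],None,fx=2,fy=2); cv2.imwrite("pics/c2.png",np.hstack([a,b]))
E
```

```text
[ 0.57025551 -0.21814731  0.21187003] 0.7512001642754949 24.999628365039825
scene 0.65 [363.216 368.896] 2612 [ 0.52044282 -0.08986885  0.0092105 ]
scene 0.52 [245.712 265.28 ] 2118 [0.56485527 0.2574344  0.0062085 ]
[524.7 -86.2   7.2] 0.0306
top 0.68 [277.92  430.784] 1492 [ 0.52379993 -0.08593951  0.01146534]
[525.5 -87.7   5.7] 0.0172
```

View pics/c2.png

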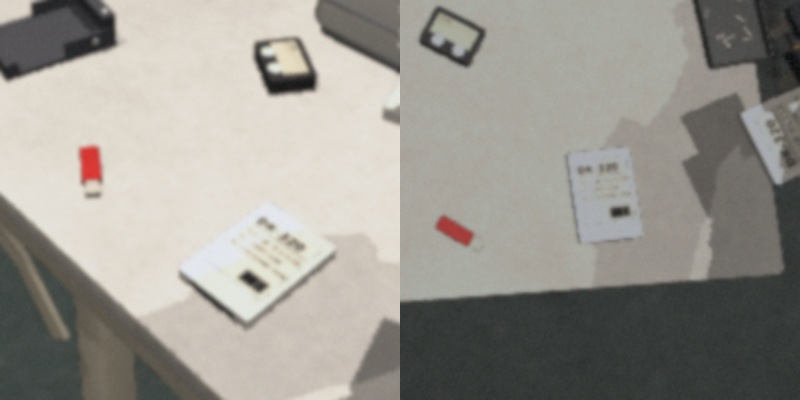

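The lower drive stayed put: scene crop (258,265), top crop (605,195). The upper one is held at top crop (775,140).

```bash
python3 - <<'E'
from h import *
R=down(np.radians(6.2)); print(cmd([.5263,-.0869,.08],R), r.get_obs()["qpos"].round(2), R.as_matrix().round(2).tolist())
E
```

```text
(array([135.1,  10.8, 131.1]), array([-1.000e-02, -1.300e-01, -7.309e+01])) [ 0.15  0.47  0.17  1.89 -0.11  0.79  0.79] [[-0.99, -0.11, 0.0], [-0.11, 0.99, 0.0], [-0.0, 0.0, -1.0]]
```

In the tool's units: 135 mm is 0.3375, 125 mm is 0.3125, -64 degrees is -0.3556.

Emit:
drive_tool --pt "-1 0.05 0.005 0.04 0 0 -0.0444" --pt "-1 0.1 0.01 0.08 0 0 -0.0889" --pt "-1 0.15 0.0125 0.12 0 0 -0.1333" --pt "-1 0.2 0.015 0.16 0 0 -0.1778" --pt "-1 0.2375 0.02 0.2 0 0 -0.2222" --pt "-1 0.275 0.0225 0.25 0 0 -0.2667" --pt "-1 0.3125 0.025 0.2875 0 0 -0.3111" --pt "-1 0.3375 0.0275 0.3125 0 0 -0.3556"

```text
clock: 7.4
eef_pos: [0.5264, -0.0865, 0.0857]
tool_rot: [-0.07, -3.139, -0.001]
ft_force: [0.2, 0.0, -1.4]
gripper_width: 0.749
finger_force: 25.0
```

In the tool's units: 6 mm is 0.015, 3 mm is 0.0075, -9 degrees is -0.05.

Emit:
drive_tool --pt "-1 0 0 0.0075 0 0 -0.0278" --pt "-1 0 0 0.015 0 0 -0.05" --pt "-1 0 0 0.015 0 0 -0.05" --pt "-1 0 0 0.015 0 0 -0.05" --pt "-1 0 0 0.015 0 0 -0.05"

```text
clock: 7.9
eef_pos: [0.5276, -0.0882, 0.0811]
tool_rot: [-0.163, 3.137, -0.0]
ft_force: [-1.0, 0.3, -1.4]
gripper_width: 0.752
finger_force: 25.0
```

```bash
python3 - <<'E'
from h import *
o=r.get_obs();print(o["eef_pos"],o["ft_force"])
R=down(np.radians(6.2)); print(cmd([.5263,-.0869,.0125],R))
E
```

```text
[ 0.5276102  -0.08820362  0.08105952] [-1.04008692  0.33770562 -1.39713728]
(array([ 1.2,  1.4, 68.6]), array([-0.  ,  0.01, -0.26]))
```

In the tool's units: 65 mm is 0.1625, 62 mm is 0.155, -0.2 degrees is -0.0011.

Emit:
drive_tool --pt "-1 0.0025 0.0038 0.05 0 0 -0.0011" --pt "-1 0.0025 0.0038 0.1 0 0 -0.0011" --pt "-1 0.0025 0.0038 0.1375 0 0 -0.0011" --pt "-1 0.0025 0.0038 0.155 0 0 -0.0011" --pt "-1 0.0025 0.0038 0.1625 0 0 -0.0011" --pt "-1 0.0025 0.0038 0.1625 0 0 -0.0011"

```text
clock: 8.5
eef_pos: [0.5265, -0.0869, 0.0161]
tool_rot: [0.17, -3.137, 0.0]
ft_force: [-0.1, -0.6, -1.7]
gripper_width: 0.75
finger_force: 25.0
```

```bash
python3 - <<'E'
from h import *
o=r.get_obs();print(o["eef_pos"],o["ft_force"])
R=down(np.radians(6.2)); print(cmd([.5263,-.0869,.0121],R))
E
```

```text
[ 0.52653561 -0.08691698  0.01605676] [-0.06265963 -0.58962569 -1.65949296]
(array([0.2, 0. , 4. ]), array([-0.  , -0.  ,  0.01]))
```

In the tool's units: 4 mm is 0.01, 2 mm is 0.005.

Emit:
drive_tool --pt "-1 0 0 0.005 0 0 0" --pt "-1 0 0 0.01 0 0 0" --pt "-1 0 0 0.01 0 0 0" --pt "-1 0 0 0.01 0 0 0"

```text
clock: 8.9
eef_pos: [0.5266, -0.087, 0.0122]
tool_rot: [-0.17, 3.137, -0.0]
ft_force: [-0.1, 0.0, -1.8]
gripper_width: 0.75
finger_force: 25.0
```

Emit:
drive_tool --pt "0.6 0 0 0 0 0 0" --pt "0.8 0 0 0 0 0 0" --pt "1 0 0 0 0 0 0" --pt "1 0 0 0 0 0 0" --pt "1 0 0 -0.1 0 0 0" --pt "1 0 0 -0.2 0 0 0" --pt "1 0.375 0 -0.3 0 0 0" --pt "1 0.375 0 -0.3 0 0 0"

```text
clock: 9.7
eef_pos: [0.4304, -0.0974, 0.1188]
tool_rot: [-0.171, 3.134, -0.001]
ft_force: [-0.9, -0.9, 0.2]
gripper_width: 1.002
finger_force: 0.0
```

In the tool's units: -200 mm is -0.5, -150 mm is -0.375.

Emit:
drive_tool --pt "1 -0.125 -0.125 -0.075 0 0 0" --pt "1 -0.125 -0.25 -0.15 0 0 0" --pt "1 -0.125 -0.375 -0.2 0 0 0" --pt "1 -0.125 -0.5 -0.2 0 0 0" --pt "1 -0.125 -0.5 -0.2 0 0 0"

```text
clock: 10.2
eef_pos: [0.5018, -0.295, 0.199]
tool_rot: [-0.166, 3.136, -0.003]
ft_force: [1.1, 0.9, 0.0]
gripper_width: 0.997
finger_force: 0.0
```

```bash
python3 - <<'E'
from h import *
print(r.get_obs()["eef_pos"])
F=grab()
for c,f in F.items(): save(f,c+"3")
a=cv2.resize(cv2.imread("pics/scene3.png")[310:430,290:430],None,fx=2.8,fy=2.8); b=cv2.resize(cv2.imread("pics/top3.png")[220:340,360:500],None,fx=2.8,fy=2.8); cv2.imwrite("pics/c3.png",np.hstack([a,b]))
for cs in(("scene","top"),("scene",),("top",)):
    V=[]
    for c in cs:
        f=F[c]; m=np.zeros((480,640),bool)
        for k in("upper_drive","lower_drive"):
            for t in r.trace(k,f)[:1]:
                if len(cs)==1: print(c,k,round(t["confidence"],2),t["region"].sum(),np.median(pts(f,t["region"]),0).round(3))
                P=np.median(pts(f,t["region"]),0)
                if abs(P[1]+.087)<.04: m|=t["region"]
        V.append((f,m))
    p=fit(V,[.526,-.087,.1],lambda p:[box(p,.1,.07,0,.019)]); print(cs,np.round(p[0]*[1e3,1e3,57.3],1),p[1])
    V2=[(f,mask("carrier",f)) for f,_ in V]
    def carr(p):
        c,s=np.cos(p[2]),np.sin(p[2]); off=lambda d:np.array([p[0]+c*d,p[1]+s*d,p[2]])
        return [box(p,.117,.085,0,.006),box(off(-.0515),.014,.085,0,.018),box(off(.0305),.056,.085,0,.022),box(off(.0515),.014,.085,0,.038)]
    p=fit(V2,[.558,.258,-.15],carr); print("carrier",np.round(p[0]*[1e3,1e3,57.3],1),p[1])
E
```

```text
[ 0.50184305 -0.29497983  0.19903093]
('scene', 'top') [524.8 -88.9   6.6] 0.1334
carrier [557.2 258.9  -8.4] 0.0562
scene upper_drive 0.83 2628 [ 0.519 -0.092  0.019]
scene lower_drive 0.75 151 [ 0.482 -0.118  0.004]
('scene',) [525.5 -85.8   8.5] 0.0729
carrier [556.  260.3  -9.6] 0.0262
top upper_drive 0.79 1489 [ 0.523 -0.088  0.021]
('top',) [525.2 -90.8   6.4] 0.0439
carrier [557.7 258.   -8.2] 0.0192
```

View pics/c3.png

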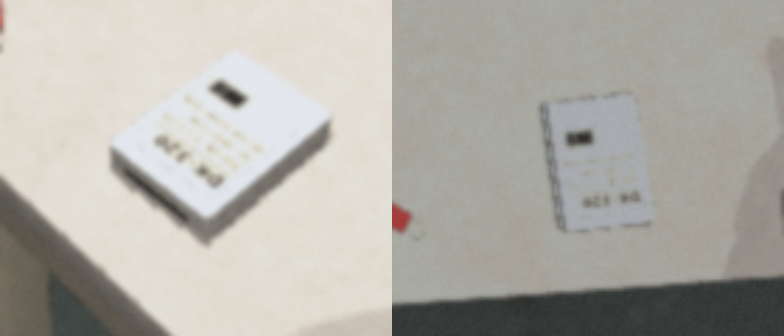

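The pile looks square in both views: scene crop (220,145), top crop (595,160).

```bash
python3 - <<'E'
from h import *
F=grab()
for c,f in F.items():
    m=mask("upper_drive",f)
    for n,z in(("top face",.0189),("upper box",.0095),("pile",0)):
        p=fit([(f,m)],[.526,-.087,.1],lambda p:[box(p,.1,.07,z,.019)]); print(c,n,np.round(p[0]*[1e3,1e3,57.3],1),p[1])
R=down(np.radians(6.2)); print(cmd([.5104,-.0886,.06],R))
E
```

```text
scene top face [520.  -90.6   6.7] 0.005
scene upper box [524.  -86.8   7.5] 0.0301
scene pile [526.1 -84.9   8.7] 0.1276
top top face [525.  -88.8   6.7] 0.009
top upper box [524.7 -89.6   6.8] 0.0178
top pile [524.9 -90.8   6.7] 0.0329
(array([-30.5, 200.1, 137.7]), array([-0.  ,  0.  ,  0.03]))
```

In the tool's units: 200 mm is 0.5, 137 mm is 0.3425.

Emit:
drive_tool --pt "1 -0.075 0.5 0.125 0 0 0" --pt "1 -0.075 0.5 0.125 0 0 0" --pt "1 -0.075 0.5 0.125 0 0 0" --pt "1 -0.075 0.5 0.125 0 0 0" --pt "1 -0.075 0.5 0.25 0 0 0" --pt "1 -0.075 0.5 0.3425 0 0 0" --pt "1 -0.075 0.5 0.3425 0 0 0" --pt "1 -0.075 0.5 0.3425 0 0 0"

```text
clock: 11.9
eef_pos: [0.5096, -0.0889, 0.0608]
tool_rot: [0.17, -3.135, 0.0]
ft_force: [1.1, -0.8, 0.6]
gripper_width: 1.003
finger_force: 0.0
```

```bash
python3 - <<'E'
from h import *
print(r.get_obs()["eef_pos"])
R=down(np.radians(6.2)); print(cmd([.5104,-.0886,.002],R))
E
```

```text
[ 0.50964853 -0.08886069  0.06084217]
(array([-0.9,  0.2, 58.8]), array([ 0.  , -0.1 ,  0.02]))
```

In the tool's units: 58.5 mm is 0.1463, 53 mm is 0.1325.

Emit:
drive_tool --pt "1 -0.0025 0 0.05 0 0 0" --pt "1 -0.0025 0 0.1 0 0 0" --pt "1 -0.0025 0 0.1325 0 0 0" --pt "1 -0.0025 0 0.1463 0 0 0" --pt "1 -0.0025 0 0.1463 0 0 0" --pt "0.6 -0.0025 0 0.1463 0 0 0" --pt "0.5 -0.0025 0 0.1463 0 0 0" --pt "0.4 -0.0025 0 0.1463 0 0 0" --grip_force 20

```text
clock: 12.7
eef_pos: [0.5112, -0.0887, 0.0029]
tool_rot: [-0.17, 3.136, -0.0]
ft_force: [-1.3, 2.1, 1.9]
gripper_width: 0.79
finger_force: 1.4
```

Emit:
drive_tool --pt "-1 0 0 0 0 0 0" --pt "-1 0 0 0 0 0 0" --pt "-1 0 0 0 0 0 0" --pt "-1 0 0 0 0 0 0" --grip_force 50

```text
clock: 13.1
eef_pos: [0.5111, -0.0883, 0.0028]
tool_rot: [-0.171, 3.136, 0.0]
ft_force: [-1.3, 1.3, 6.6]
gripper_width: 0.746
finger_force: 50.0
```

In the tool's units: -60 mm is -0.15, -50 mm is -0.125.

Emit:
drive_tool --pt "-1 0 0 -0.01 0 0 0" --pt "-1 0 0 -0.025 0 0 0" --pt "-1 0 0 -0.05 0 0 0" --pt "-1 0 0 -0.0875 0 0 0" --pt "-1 0 0 -0.125 0 0 0" --pt "-1 0 0 -0.15 0 0 0" --pt "-1 0 0 -0.15 0 0 0" --pt "-1 0 0 -0.15 0 0 0"

```text
clock: 13.9
eef_pos: [0.511, -0.0888, 0.0624]
tool_rot: [-0.17, 3.136, -0.0]
ft_force: [1.0, 0.4, -2.7]
gripper_width: 0.749
finger_force: 50.0
```

```bash
python3 - <<'E'
from h import *
o=r.get_obs();print(o["eef_pos"],o["gripper_width"])
f=r.grab_frame("scene");cv2.imwrite("pics/c4.png",cv2.resize(f["pixels"][230:410,260:500,::-1],None,fx=3,fy=3))
E
```

```text
[ 0.51097193 -0.08882327  0.06243556] 0.7490716397282713
```

View pics/c4.png

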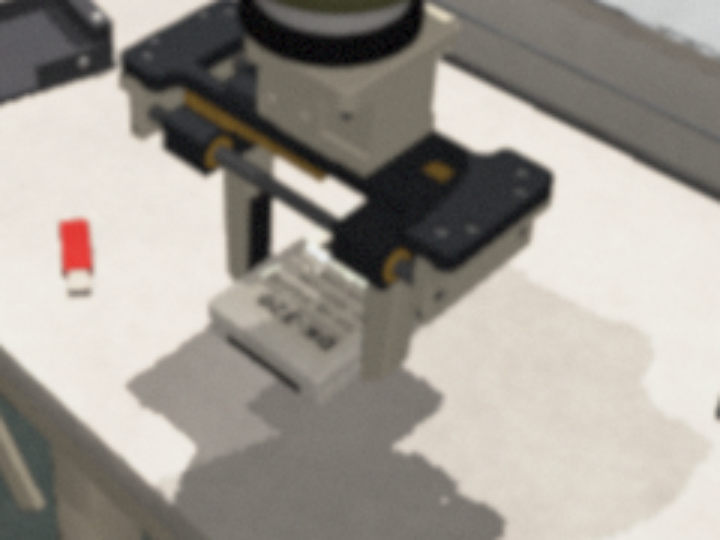

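The pile is held together, at crop (290,335), with the fingers on both drives. Next I carry it to the box.

```bash
cat >> h.py <<'E'
CX,CY,CYAW=.5575,.259,np.radians(-8.3)
def tgt(xl,zl,th,back=0,up=0,dy=0):
    t=np.radians(th); u=np.array([np.cos(t),0,-np.sin(t)]); n=np.array([np.sin(t),0,np.cos(t)])
    p=np.array([xl,dy,zl+6])-(64.5+back)*u+2.8*n+[0,0,up]
    Z=Ro.from_euler("z",CYAW); R=Z*Ro.from_matrix(np.c_[-u,np.cross(-n,-u),-n])
    return Z.apply(p/1000)+[CX,CY,0],R
E
python3 - <<'E'
from h import *
for a in((46,4,0,70,60),(46,4,15,70,40)):
    p,R=tgt(*a); print(p.round(4),cmd(p,R))
print(r.get_obs()["qpos"].round(2))
E
```

```text
[0.4699 0.2718 0.0728] (array([  1.6, 362.8, -10.8]), array([-0.000e+00, -1.000e-02,  1.451e+01]))
[0.4752 0.271  0.0875] (array([ -3.6, 361.5, -25.5]), array([-1.9 , 14.91, 14.43]))
[ 0.18  0.6  -0.17  2.19  0.27  0.37  1.46]
```

In the tool's units: 270 mm is 0.675, 235 mm is 0.5875, 14 degrees is 0.0778.

Emit:
drive_tool --pt "-1 0 0.025 -0.0625 0 0 0" --pt "-1 0 0.1 -0.1 0 0 0.0111" --pt "-1 0 0.1875 -0.125 0 0 0.0222" --pt "-1 0 0.2875 -0.15 0 0 0.0333" --pt "-1 0 0.3875 -0.15 0 0 0.0444" --pt "-1 0 0.4875 -0.15 0 0 0.0556" --pt "-1 0 0.5875 -0.15 0 0 0.0667" --pt "-1 0 0.675 -0.15 0 0 0.0778"

```text
clock: 14.75
eef_pos: [0.4808, 0.1818, 0.1215]
tool_rot: [-0.213, -3.133, 0.001]
ft_force: [1.1, -0.1, -2.5]
gripper_width: 0.748
finger_force: 50.0
```

In the tool's units: 80 mm is 0.2, 70 mm is 0.175, 15 degrees is 0.0833.

Emit:
drive_tool --pt "-1 0 0.075 0 0 0 0" --pt "-1 0 0.1375 0 0 0.0111 0" --pt "-1 0 0.175 0 0 0.0278 0" --pt "-1 0 0.2 0 0 0.0444 0" --pt "-1 0 0.2 0 0 0.0667 0" --pt "-1 0 0.2 0 0 0.0833 0" --pt "-1 0 0.2 0 0 0.0833 0" --pt "-1 0 0.2 0 0 0.0833 0"

```text
clock: 15.55
eef_pos: [0.4922, 0.2587, 0.1213]
tool_rot: [-0.196, -2.874, -0.025]
ft_force: [-0.4, 0.3, -2.7]
gripper_width: 0.752
finger_force: 50.0
```

```bash
python3 - <<'E'
from h import *
for a in((46,4,15,70,15),(46,4,15,40,0)):
    p,R=tgt(*a); print(p.round(4),cmd(p,R))
o=r.get_obs();print(o["eef_pos"],o["qpos"].round(2))
F=grab()
for c,f in F.items(): save(f,c+"5")
a=cv2.resize(cv2.imread("pics/scene5.png")[160:310,180:330],None,fx=2.66,fy=2.66); b=cv2.resize(cv2.imread("pics/top5.png")[190:340,200:350],None,fx=2.66,fy=2.66); cv2.imwrite("pics/c5.png",np.hstack([a,b]))
E
```

```text
[0.4752 0.271  0.0625] (array([ 2.7, 10. , 61.5]), array([-0.18,  0.01,  0.48]))
[0.5039 0.2668 0.0398] (array([-31.2,   9.7,  76. ]), array([-0.18,  0.01,  0.48]))
[0.49216548 0.25865599 0.12126893] [-0.35  0.62 -0.22  1.91 -0.05  0.83  0.93]
```

View pics/c5.png

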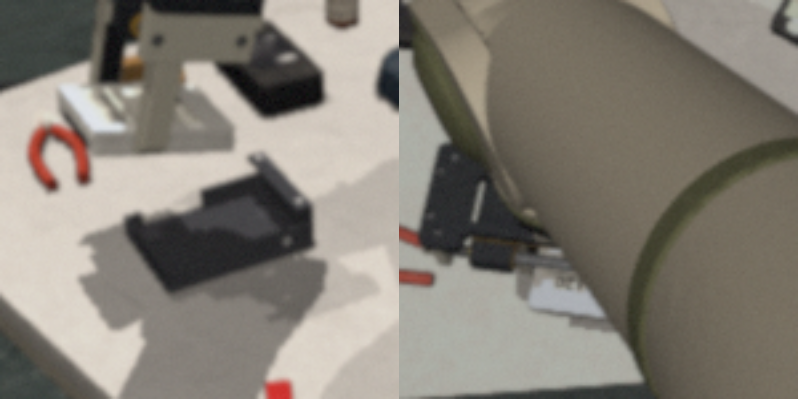

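The pile hangs level over the box: scene crop shows the pile at (145,120), the box at (225,225). The arm blocks the top view. Moving to pre-insert.

In the tool's units: 61 mm is 0.1525, 55 mm is 0.1375, 0.5 degrees is 0.0028.

Emit:
drive_tool --pt "-1 0.0025 0.0125 0.0375 0 0 0.0028" --pt "-1 0.005 0.025 0.075 0 0 0.0028" --pt "-1 0.0075 0.025 0.1125 0 0 0.0028" --pt "-1 0.0075 0.025 0.1375 0 0 0.0028" --pt "-1 0.0075 0.025 0.1525 0 0 0.0028" --pt "-1 0.0075 0.025 0.1525 0 0 0.0028"

```text
clock: 16.25
eef_pos: [0.4748, 0.2713, 0.0637]
tool_rot: [-0.207, -2.872, -0.023]
ft_force: [0.3, 1.1, -2.9]
gripper_width: 0.748
finger_force: 50.0
```

```bash
python3 - <<'E'
from h import *
for a in((46,4,15,70,0),(46,4,15,25,0),(46,4,15,0,0)):
    p,R=tgt(*a); print(p.round(4),cmd(p,R))
f=r.grab_frame("scene"); cv2.imwrite("pics/c6.png",cv2.resize(f["pixels"][180:300,190:350,::-1],None,fx=4.5,fy=4.5,interpolation=cv2.INTER_CUBIC))
E
```

```text
[0.4752 0.271  0.0475] (array([-4.6, -0.2, 15.6]), array([-0.18, -0.02,  0.02]))
[0.5182 0.2647 0.0359] (array([-49.6,  -0.2,  15.5]), array([-0.18, -0.02,  0.02]))
[0.5421 0.2612 0.0294] (array([-74.6,  -0.3,  15.5]), array([-0.18, -0.02,  0.02]))
```

View pics/c6.png

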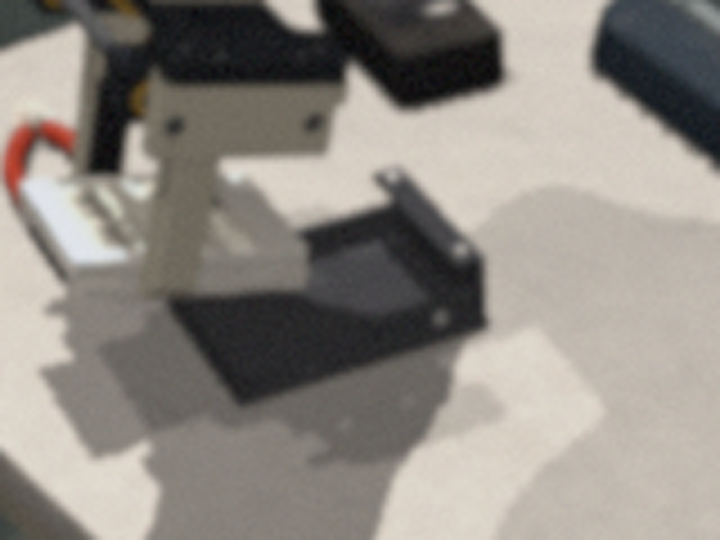

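```bash
python3 - <<'E'
from h import *
f=r.grab_frame("scene"); o=r.get_obs(); R=Ro.from_rotvec(o["tool_rot"])
s=5; r0,r1,c0,c1=190,298,190,346
im=cv2.resize(np.ascontiguousarray(f["pixels"][r0:r1,c0:c1,::-1]),None,fx=s,fy=s,interpolation=cv2.INTER_CUBIC)
def draw(P,edges,col):
    q=proj(f,P); q=((q-[c0,r0]+.5)*s-.5).astype(int)
    for a,b in edges: cv2.line(im,tuple(map(int,q[a])),tuple(map(int,q[b])),col,1,cv2.LINE_AA)
E=[(0,1),(1,2),(2,3),(3,0),(4,5),(5,6),(6,7),(7,4),(0,4),(1,5),(2,6),(3,7)]
# pile in tool axes: x from -64.5 (lead) to 35.5, z: bottom +2.8 above tip => z=+2.8 is bottom? tip beyond: n=-z
B=np.array([[x,y,z] for z in(-.0028,) for x,y in((-.0645,.035),(.0355,.035),(.0355,-.035),(-.0645,-.035))])
# TCP = bottom +2.8 n ; bottom = TCP-2.8n = TCP+2.8 z_tool
B[:,2]=.0028; T=B.copy(); T[:,2]=.0028-.019
draw(R.apply(np.r_[B,T])+o["eef_pos"],E,(0,0,255))
p=[CX,CY,CYAW]; draw(box(p,.117,.085,0,.006),E[:4]+E[4:8],(0,255,0))
c,sn=np.cos(CYAW),np.sin(CYAW)
draw(box([CX+.0515*c,CY+.0515*sn,CYAW],.014,.085,.034,.038),E,(255,255,0))
cv2.imwrite("pics/c7.png",im)
E
```

```text
(no output)
```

View pics/c7.png

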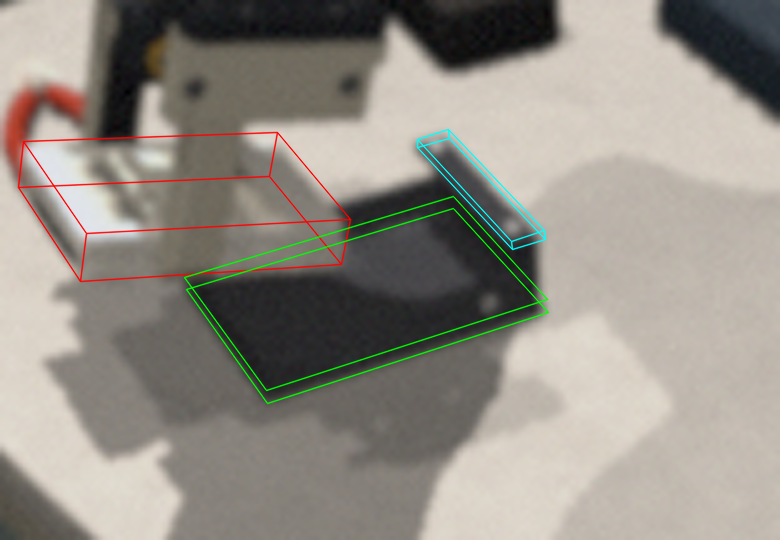

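The overlay of the pile (from the TCP) and the carrier model agree with the picture to about 1 px (~1.5 mm). The pile's leading corner is at (342,265) and the box corners at (268,400) and (545,312). Sliding in along the tilted axis, shifted 0.5 mm to +y.

In the tool's units: -50 mm is -0.125, 15.5 mm is 0.0388.

Emit:
drive_tool --pt "-1 -0.005 0 0.02 0 0 0" --pt "-1 -0.0125 0.0005 0.0388 0 0 0" --pt "-1 -0.0375 0.0005 0.0388 0 0 0" --pt "-1 -0.0625 0.0005 0.0388 0 0 0" --pt "-1 -0.0875 0.0005 0.0388 0 0 0" --pt "-1 -0.1125 0.0005 0.0388 0 0 0" --pt "-1 -0.125 0.0005 0.0388 0 0 0" --pt "-1 -0.125 0.0005 0.0388 0 0 0"

```text
clock: 17.15
eef_pos: [0.52, 0.2649, 0.0359]
tool_rot: [-0.209, -2.873, -0.024]
ft_force: [-0.5, -0.1, -3.5]
gripper_width: 0.745
finger_force: 50.0
```

In the tool's units: -22 mm is -0.055, -19 mm is -0.0475.

Emit:
drive_tool --pt "-1 -0.0125 0 0 0 0 0" --pt "-1 -0.025 0 0 0 0 0" --pt "-1 -0.0375 0 0 0 0 0" --pt "-1 -0.0475 0 0 0 0 0" --pt "-1 -0.055 0 0 0 0 0" --pt "-1 -0.055 0 0 0 0 0" --pt "-1 -0.055 0 0 0 0 0"

```text
clock: 17.85
eef_pos: [0.54, 0.2621, 0.0304]
tool_rot: [-0.208, -2.872, -0.024]
ft_force: [0.1, 0.4, -1.7]
gripper_width: 0.75
finger_force: 50.0
```

```bash
python3 - <<'E'
from h import *
o=r.get_obs(); print(o["ft_force"].round(1),o["ft_torque"].round(2),o["eef_pos"].round(4))
for a in((46,3,15),(47.3,2,10),(48.7,1,5),(49.4,1,2.5),(50,.5,0),(50,0,0)):
    p,R=tgt(*a,dy=.5); print(a,p.round(4),*cmd(p,R))
E
```

```text
[ 0.1  0.4 -1.7] [-0.03 -0.35 -0.04] [0.54   0.2621 0.0304]
(46, 3, 15) [0.5422 0.2617 0.0284] [-2.6 -0.1  1.4] [-0.14 -0.01  0.01]
(47.3, 2, 10) [0.542  0.2618 0.022 ] [-4.2 -0.1  7.7] [-0.14 -5.01  0.01]
(48.7, 1, 5) [0.5424 0.2617 0.0154] [-6.3 -0.1 13.9] [ -0.14 -10.01   0.02]
(49.4, 1, 2.5) [0.5428 0.2616 0.0126] [-7.4 -0.  16.5] [ -0.14 -12.51   0.02]
(50, 0.5, 0) [0.5432 0.2616 0.0093] [-8.6 -0.  19.6] [ -0.14 -15.01   0.03]
(50, 0, 0) [0.5432 0.2616 0.0088] [-8.8 -0.  20.1] [ -0.14 -15.01   0.03]
```

In the tool's units: 7.7 mm is 0.0193, -4.2 mm is -0.0105, -2.5 degrees is -0.0139.

Emit:
drive_tool --pt "-1 -0.0038 0 0.0025 0 0 0" --pt "-1 -0.0065 0 0.0035 0 0 0" --pt "-1 -0.0075 0 0.0075 0 -0.0067 0" --pt "-1 -0.0085 0 0.0113 0 -0.0139 0" --pt "-1 -0.0095 0 0.015 0 -0.0211 0" --pt "-1 -0.0105 0 0.0193 0 -0.0278 0" --pt "-1 -0.0105 0 0.0193 0 -0.0278 0" --pt "-1 -0.0105 0 0.0193 0 -0.0278 0"

```text
clock: 18.65
eef_pos: [0.542, 0.262, 0.022]
tool_rot: [-0.213, -2.96, -0.015]
ft_force: [0.2, -0.3, -1.9]
gripper_width: 0.752
finger_force: 50.0
```

```bash
python3 - <<'E'
from h import *
o=r.get_obs(); print(o["ft_force"].round(1),o["ft_torque"].round(2),o["eef_pos"].round(4))
for a in((47.3,2,10),(48.7,1,5),(49.4,1,2.5),(50,.5,0),(50,0,0)):
    p,R=tgt(*a,dy=.5); print(a,p.round(4),*cmd(p,R))
E
```

```text
[ 0.2 -0.3 -1.9] [-0.03 -0.28  0.04] [0.542 0.262 0.022]
(47.3, 2, 10) [0.542  0.2618 0.022 ] [-0.  -0.2  0.1] [-0.15 -0.    0.05]
(48.7, 1, 5) [0.5424 0.2617 0.0154] [-1.6 -0.2  6.5] [-0.15 -5.    0.05]
(49.4, 1, 2.5) [0.5428 0.2616 0.0126] [-2.4 -0.2  9.1] [-0.14 -7.5   0.06]
(50, 0.5, 0) [0.5432 0.2616 0.0093] [-3.4 -0.2 12.3] [ -0.14 -10.     0.06]
(50, 0, 0) [0.5432 0.2616 0.0088] [-3.5 -0.2 12.8] [ -0.14 -10.     0.06]
```

In the tool's units: 6.5 mm is 0.0163, -1.6 mm is -0.004, -5 degrees is -0.0278.

Emit:
drive_tool --pt "-1 -0.0013 0 0.005 0 -0.0083 0" --pt "-1 -0.0025 0 0.0105 0 -0.0178 0" --pt "-1 -0.004 0 0.0163 0 -0.0278 0" --pt "-1 -0.004 0 0.0163 0 -0.0278 0" --pt "-1 -0.004 0 0.0163 0 -0.0278 0"

```text
clock: 19.15
eef_pos: [0.5428, 0.2618, 0.0154]
tool_rot: [-0.22, -3.046, -0.006]
ft_force: [0.4, 0.5, -1.7]
gripper_width: 0.75
finger_force: 50.0
```

```bash
python3 - <<'E'
from h import *
o=r.get_obs(); print(o["ft_force"].round(1),o["ft_torque"].round(2),o["eef_pos"].round(4))
for a in((48.7,1,5),(49.4,1,2.5),(50,.5,0),(50,0,0)):
    p,R=tgt(*a,dy=.5); print(a,p.round(4),*cmd(p,R))
E
```

```text
[ 0.4  0.5 -1.7] [ 0.02 -0.1  -0.02] [0.5428 0.2618 0.0154]
(48.7, 1, 5) [0.5424 0.2617 0.0154] [ 0.4 -0.2  0. ] [-0.14 -0.03  0.03]
(49.4, 1, 2.5) [0.5428 0.2616 0.0126] [-0.3 -0.2  2.8] [-0.14 -2.53  0.04]
(50, 0.5, 0) [0.5432 0.2616 0.0093] [-1.  -0.2  6. ] [-0.14 -5.03  0.04]
(50, 0, 0) [0.5432 0.2616 0.0088] [-1.  -0.2  6.5] [-0.14 -5.03  0.04]
```

In the tool's units: 6 mm is 0.015, 2.8 mm is 0.007, -2.5 degrees is -0.0139.

Emit:
drive_tool --pt "-1 -0.0005 0 0.0035 0 -0.0072 0" --pt "-1 -0.001 0 0.007 0 -0.0139 0" --pt "-1 -0.0018 0 0.011 0 -0.0211 0" --pt "-1 -0.0025 0 0.015 0 -0.0278 0" --pt "-1 -0.0025 0 0.015 0 -0.0278 0" --pt "-1 -0.0025 0 0.015 0 -0.0278 0"

```text
clock: 19.75
eef_pos: [0.5431, 0.2618, 0.0093]
tool_rot: [-0.226, -3.133, 0.004]
ft_force: [0.2, 0.5, -2.7]
gripper_width: 0.748
finger_force: 50.0
```

```bash
python3 - <<'E'
from h import *
o=r.get_obs(); print(o["ft_force"].round(1),o["ft_torque"].round(2),o["eef_pos"].round(4))
for a in((50,.5,0),(50,0,0)):
    p,R=tgt(*a,dy=.5); print(a,p.round(4),*cmd(p,R))
E
```

```text
[ 0.2  0.5 -2.7] [-0.02  0.03 -0.  ] [0.5431 0.2618 0.0093]
(50, 0.5, 0) [0.5432 0.2616 0.0093] [-0.2 -0.2 -0. ] [-0.14 -0.01  0.06]
(50, 0, 0) [0.5432 0.2616 0.0088] [-0.2 -0.2  0.5] [-0.14 -0.01  0.06]
```

In the tool's units: 0.8 mm is 0.002, 0.4 mm is 0.001.

Emit:
drive_tool --pt "-1 0 0 0.001 0 0 0" --pt "-1 0 0 0.002 0 0 0" --pt "-1 0 0 0.002 0 0 0"

```text
clock: 20.05
eef_pos: [0.5434, 0.2617, 0.0089]
tool_rot: [0.227, 3.133, -0.003]
ft_force: [-1.4, -1.0, 4.3]
gripper_width: 0.75
finger_force: 50.0
```

Emit:
drive_tool --pt "0.55 0 0 0 0 0 0" --pt "0.6 0 0 0 0 0 0" --pt "0.7 0 0 0 0 0 0" --pt "0.8 0 0 0 0 0 0" --pt "0.8 0 0 0 0 0 0" --pt "0.8 0 0 0 0 0 0" --grip_force 5

```text
clock: 20.65
eef_pos: [0.5431, 0.2617, 0.0084]
tool_rot: [-0.226, -3.133, 0.004]
ft_force: [-0.1, -0.5, -0.3]
gripper_width: 0.902
finger_force: 0.0
```

In the tool's units: -160 mm is -0.4, -130 mm is -0.325.

Emit:
drive_tool --pt "0.8 0 0 -0.025 0 0 0" --pt "0.8 0 0 -0.0625 0 0 0" --pt "0.8 0 0 -0.125 0 0 0" --pt "0.8 0 0 -0.225 0 0 0" --pt "0.8 0 0 -0.325 0 0 0" --pt "0.8 0 -0.1 -0.4 0 0 0" --pt "0.8 0 -0.2 -0.4 0 0 0" --pt "0.8 0 -0.3 -0.4 0 0 0"

```text
clock: 21.45
eef_pos: [0.5262, 0.1423, 0.1714]
tool_rot: [0.225, 3.13, -0.001]
ft_force: [-0.9, -1.6, -0.1]
gripper_width: 0.896
finger_force: 0.0
```

In the tool's units: -220 mm is -0.55, -200 mm is -0.5.

Emit:
drive_tool --pt "0.8 0 -0.125 0 0 0 0" --pt "0.8 0 -0.25 0 0 0 0" --pt "0.8 0 -0.375 0 0 0 0" --pt "0.8 0 -0.5 0 0 0 0" --pt "0.8 0 -0.55 0 0 0 0" --pt "0.8 0 -0.55 0 0 0 0"

```text
clock: 22.05
eef_pos: [0.4936, -0.0781, 0.1705]
tool_rot: [0.235, 3.132, -0.005]
ft_force: [0.1, -0.8, -0.6]
gripper_width: 0.899
finger_force: 0.0
```

```bash
python3 - <<'E'
from h import *
F=grab(); o=r.get_obs(); print(o["eef_pos"])
for c,f in F.items():
    save(f,c+"8"); t=r.trace("upper_drive",f)[0]; m=t["region"]; P=pts(f,m)
    A=np.c_[P[:,:2]-P[:,:2].mean(0),np.ones(len(P))]; k=np.linalg.lstsq(A,P[:,2],rcond=None)[0]
    print(c,round(t["confidence"],2),m.sum(),np.median(P,0).round(4),"plane",k.round(3))
a=cv2.resize(cv2.imread("pics/scene8.png")[190:300,190:350],None,fx=2.5,fy=2.5); b=cv2.resize(cv2.imread("pics/top8.png")[210:320,200:360],None,fx=2.5,fy=2.5); cv2.imwrite("pics/c8.png",np.hstack([a,b]))
E
```

```text
[ 0.49454411 -0.0742746   0.17019324]
scene 0.7 1205 [0.55   0.2534 0.0245] plane [ 0.007 -0.001  0.024]
top 0.65 1428 [0.5538 0.2565 0.0265] plane [-0.001  0.004  0.026]
```

View pics/c8.png

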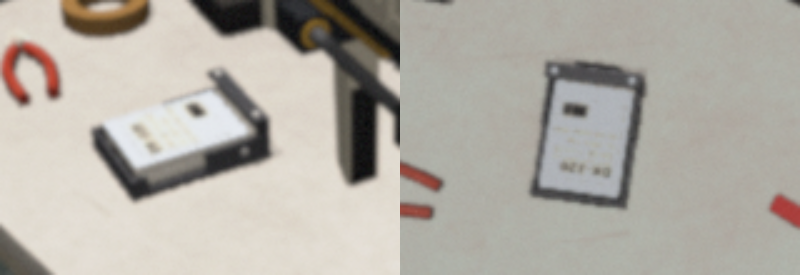

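Both drives lie flat in the box: top face at 25 mm as expected, plane tilt under 0.01. The leading end is under the lip, top crop (590,135), and the arm is clear. Handing in.

```bash
python3 -c "
from workcell import r
print(r.finish_job())"
```

```text
the job is handed in; nothing more can be done
None
```

The upper drive was squared onto the lower one, and the pile now lies flat in the carrier box with its leading end under the lip. The arm is clear and the job is handed in at about 22 s; the hand-in call returned no verdict.

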